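Carry a freshly lacquered turned lid to the drying stand on a paddle

TASK

The wooden lid lying on the flat paddle has just been lacquered: pick the paddle up by its handle and carry the lid level, without touching the lid itself, to the empty drying stand. Leave the lid lying flat and centred across both rails of that stand by lowering the paddle between the rails and drawing it out backwards, then lay the paddle flat on the open bench. Do not disturb the other lid that is already drying on its own stand.

Things in the scene. Friction and masses are not known exactly. Their poses are not given: they have to be found in the camera images.
- paddle: Loose flat paddle, 0.15 kg: aluminium strip 220 x 30 x 4 mm (x -65 to 155) with a wooden handle on its rear (x -65 to 40, 24 wide across y, from 4 to 34 above the underside). Origin: underside of the strip, below the place to grip the handle (across y, from above; 30 N keeps it level); x points to the bare tip, z up. Starts lying on the bench.
- lid: The wet lid, loose: turned light-wood disc 100 mm in diameter, 10 thick, with a small central knob, 29 high in all, 50 to 100 g. Origin: centre of its flat underside, z up. Starts balanced on the bare part of the paddle, within 4 mm of x = 120, y = 0 in the paddle's frame, underside 4 above the paddle's.
- stand: The empty plywood drying stand, fixed: base 70 (x) x 110 (y) x 12 mm high with two upright rails along x, each 70 long, 16 thick, flat tops 60 above the bench. Slot between them 60 wide (y -30 to 30), open above and at both ends, floor at 12. Origin: centre of the base's underside, where the lid's centre belongs; -x is the end facing the robot, where the paddle is drawn out.
- lid_done: Another lid of the same shape and size, loose, already drying on a second stand identical to the empty one (its underside 60 mm, its knob's top 89 above the bench). Leave it alone. Origin: centre of its underside.
Mind the look-alikes: they are no part of the job. Of the things that look like the paddle, the smallest one is meant.

How it is judged:
By the outcome, as a careful person would: the job done as asked, in the order asked, and still so for the second after the job is handed in, with the robot touching nothing.
It also fails if it takes over 51 s, if anything falls off the work surface, if the arm or the gripper's body presses on something with over 40 N, if the wrist force passes 120 N, or if a joint passes its speed limit or range.

ROBOT

A 6-joint arm with a two-finger parallel gripper is mounted at the origin on the work surface. World frame = base frame: x ahead of the robot, y to its left, z up, the work surface at z = 0. Lengths are in m, angles in rad, forces in N, time in s.
With the tool pointing down it reaches from about 0.35 to 0.875 m from the base axis. Payload 4.2 kg.
Tool frame: the origin (TCP) lies between the finger pads; the fingertips stand 14 mm ahead of it and the grasp point (between the pads) lies 5 mm behind it (r.finger_overhang is the distance from the TCP to the fingertips, in m); z points along the fingers, y is the direction in which the jaws open and shut (so a half turn about z gives the same grasp; the last joint's range is limited). The gripper opens to 87 mm and grips with 3 to 60 N. Pads are 19 mm wide; open, the fingers measure 117 mm over their backs; the gripper's body (75 mm by 190 mm) begins 51 mm behind the grasp point.
Start: joints at [-0.995, 0.385, 0.008, 0, -1.194, -0.259], TCP at [0.195, -0.594, 0.216] pointing down, gripper open.
Joint ranges: [-3.14, 3.14], [-1.21, 2.06], [-1.07, 1.41], [-3.16, 2.05], [-2.99, -0.16], [-3.1, 3.1]. Speed limits (rad/s): [2.79, 2.79, 3.14, 3.14, 3.14, 3.14].

INTERFACE

Orientations are given as a 3x3 rotation matrix whose columns are the frame's x, y, z axes.
In Python, from plant import status, optics, r gives the robot as it stands.
- The arm moves only by the tool apply_moves, never from a script. Its argument "targets" is a list that holds one entry, the list of rows, each a list of 5 numbers: the finger opening in m, from 0 to 0.087, then the shift along the tool's x, y, z in m, then the turn about the tool's z in rad. In form: [[[jaw, x, y, z, turn], ...]]. A call has exactly 5 rows; each row is the pose to reach, as a shift and turn from the pose commanded when the call began, along the tool's axes at that moment; what a row does not reach only later rows make up. A row lasts 1/12 s, in which the tool goes at most 41.7 mm and 7.16 degrees, less where a joint would pass 70% of its speed; a pose out of reach is approached as far as the arm can. A call with a gripper value outside its range is refused whole. The fingers move at their own pace and stop on an object; the grip force is fixed at half the most. Time passes only in rows, so rows that repeat a pose let the fingers close, or fill a call up. It gives the time, the measured TCP pose, the force and the opening at its end, in the units of the state.
- status.state(): the state, without advancing time (a new reading comes with each control period).
- optics.snapshot(name): name is "scene" or "side" or "wrist"; returns a dict with "image" (480x640x3 uint8, red, green, blue), "z_map" (480x640 float32, m along the optical axis (not along the pixel's ray), 0 where there is no reading), "mtx" (3x3 intrinsics, pixels), "world_from_camera" (4x4, takes a point from camera to world coordinates); the wrist camera has in their place "mount" (4x4, takes a point from camera to tool coordinates, whose origin is the TCP and whose axes are the flange's). Camera axes: x right, y up, looking along -z (the intrinsics and any distortion apply to the point x, -y, -z); pixel columns grow to the right and rows downward; lengths in m; the calibration is good to about 2 mm. The wrist camera is an equidistant fisheye: a pixel r from the principal point sees the ray r / f radians off the axis. A picture is of the moment at which its call begins: read the wrist's pose just before it.
- r.finish_job(): hands the job in, once; it reports no verdict.
The state is a dict: "time_s": time; "joint_positions": joint angles; "qd": joint speeds; "joint_efforts": joint torques, N m; "tool_pos": TCP position; "tcp_rot": TCP orientation; "wrist_force": force on the tool from outside, world axes, zero at the start; "ft_torque": the same for the moment, N m; "width": finger opening in m.
Only numpy, scipy, OpenCV 4.12 (cv2) and the standard library are available. Lean on these libraries where they do the work, as an engineer would, in place of code of your own. Each camera call takes 0.05 s, during which the arm holds its last target. There are 200 camera calls.

## Working session

There is one attempt and no reset: what is moved stays moved. The work goes in short steps, Python scripts to look and compute and a tool call to move; the robot and the scene stay as the last step left them, time stands still between calls to the robot, and variables do not carry over. Pictures are saved under pics/ and viewed, about 8 in all and at most 12, crops included, and the job is handed in when it is done.

Besides the shell and the picture viewer there is one more tool, called after "Request:" as a command line: name --argument value ..., lists and objects as JSON in quotes. apply_moves: Moves the arm, as the interface text tells. Its arguments: {"type":"object","properties":{"targets":{"type":"array","items":{"type":"array","items":{"type":"array","items":{"type":"number"}}}}},"required":["targets"]}

```bash
mkdir -p pics; ls; python3 - <<'E'
from plant import status, optics, r
import cv2,numpy as np
s=status.state(); print(s)
for n in("scene","side"):
    d=optics.snapshot(n); np.savez(f"pics/{n}0.npz",**d)
    cv2.imwrite(f"pics/{n}0.png",d["image"][:,:,::-1]); print(n,d["mtx"].tolist(),d["world_from_camera"].tolist(),[k for k in d])
E
```

```text
pics
{'time_s': 0.0, 'joint_positions': array([-9.95389861e-01,  3.85571886e-01,  6.57429666e-03, -4.94150118e-04,
       -1.19400068e+00, -2.58595481e-01]), 'qd': array([-0.00106327,  0.00065749, -0.00161693, -0.00050916, -0.00013468,
       -0.00068317]), 'joint_efforts': array([ 2.13312765e-04, -3.90661490e+01,  1.87407535e+01,  4.21966240e+00,
        1.10632653e-02, -1.95930929e-04]), 'tool_pos': array([ 0.1945189 , -0.59328638,  0.21533093]), 'tcp_rot': array([[-9.50290484e-01, -3.11363671e-01, -8.12728289e-04],
       [-3.11364709e-01,  9.50288177e-01,  2.09737405e-03],
       [ 1.19280000e-04,  2.24616951e-03, -9.99997470e-01]]), 'wrist_force': array([-0.81110589,  0.77300727,  0.05305493]), 'ft_torque': array([ 0.02606505, -0.00219364, -0.02915603]), 'width': 0.0869020350445169}
scene [[479.1664733162796, 0.0, 321.45386333609093], [0.0, 479.1664733162796, 234.85113090418594], [0.0, 0.0, 1.0]] [[-0.36616983676724557, -0.7214861707055505, 0.5876881452968831, 0.9935528829197916], [0.9303906975444304, -0.2722428814257422, 0.2454729382962575, 0.22599809127295264], [-0.01711141620783303, 0.636664369188076, 0.7709511530841056, 0.755102816280833], [0.0, 0.0, 0.0, 1.0]] ['image', 'z_map', 'mtx', 'world_from_camera']
side [[481.1626415046986, 0.0, 322.72989017401454], [0.0, 481.1626415046986, 245.97518704618943], [0.0, 0.0, 1.0]] [[-0.9797012115330922, 0.16749864729265057, -0.1101350955677791, 0.3658786388560539], [-0.19950975029633947, -0.7611795672266682, 0.6170911812474024, 0.5469189645290436], [0.019529353734413873, 0.6265380033100582, 0.779146157502533, 0.7382701651370763], [0.0, 0.0, 0.0, 1.0]] ['image', 'z_map', 'mtx', 'world_from_camera']
```

View pics/scene0.png

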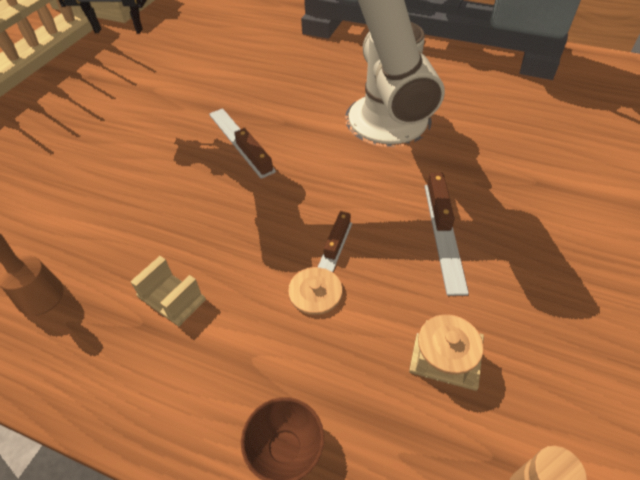

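View pics/side0.png

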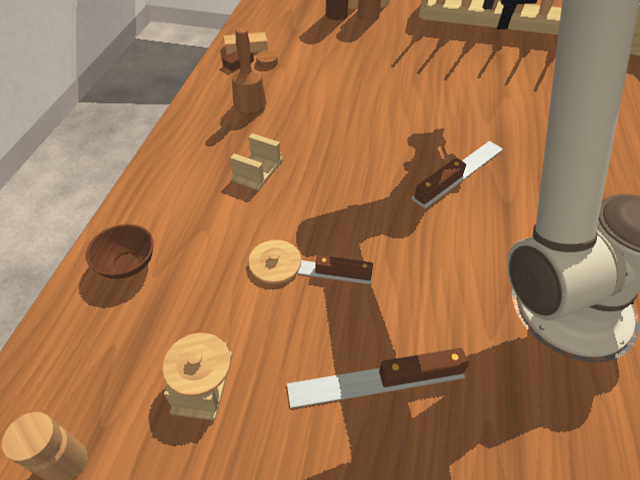

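The scene view has three paddle-like things: a bare one at (243,145), a large bare one at (447,235), and a short one at (337,240) carrying the lid at (316,290). The last is the smallest and the only one with a lid, so it fits. The empty stand is at (168,290) and the occupied one at (450,350). Next I'll measure and confirm with a crop.

```bash
cat > h.py <<'E'
import numpy as np,cv2
def cloud(d):
    v,u=np.mgrid[0:480,0:640]; K=d["mtx"]; z=d["z_map"].astype(float)
    P=np.stack([(u-K[0,2])/K[0,0]*z,-(v-K[1,2])/K[1,1]*z,-z],-1)
    T=d["world_from_camera"]; W=P@T[:3,:3].T+T[:3,3]; W[z<=0]=np.nan; return W
def ray(d,uv,h):
    K=d["mtx"];T=d["world_from_camera"]; uv=np.atleast_2d(np.asarray(uv,float))
    c=np.c_[(uv[:,0]-K[0,2])/K[0,0],-(uv[:,1]-K[1,2])/K[1,1],-np.ones(len(uv))]@T[:3,:3].T
    return T[:3,3]+c*((h-T[2,3])/c[:,2])[:,None]
E
python3 - <<'E'
from h import *
seeds={"scene":dict(handle=(322,208,354,258),lid=(284,264,347,318),stand=(128,252,208,326),done=(405,312,488,392),bareA=(205,105,280,180),bareB=(420,168,472,300)),
"side":dict(handle=(312,250,378,286),lid=(245,236,304,288),stand=(225,130,286,192),done=(158,330,234,422),bareA=(408,138,505,210),bareB=(284,345,470,410))}
R=dict(handle=(.027,.042),lid=(.008,.02),stand=(.054,.066),done=(.064,.078),bareA=(.027,.042),bareB=(.027,.042))
for n in seeds:
    d=dict(np.load(f"pics/{n}0.npz")); W=cloud(d)
    for k,(a,b,c,e) in seeds[n].items():
        w=W[b:e,a:c].reshape(-1,3); lo,hi=R[k]; 
        w=w[(w[:,2]>lo)&(w[:,2]<hi)]
        if k in("stand",):
            lab=cv2.kmeans(w[:,:2].astype(np.float32),2,None,(3,50,1e-6),5,0)[1].ravel()
            for i in(0,1):
                m=w[lab==i]; print(n,"rail",len(m),cv2.minAreaRect(m[:,:2].astype(np.float32)*1000),np.median(m[:,2]))
        if len(w)>5: print(n,k,len(w),np.round(np.median(w,0),4),cv2.minAreaRect(w[:,:2].astype(np.float32)*1000))
im=cv2.imread("pics/side0.png"); cv2.imwrite("pics/crop1.png",cv2.resize(im[120:300,220:400],None,fx=3.3,fy=3.3,interpolation=cv2.INTER_CUBIC))
E
```

```text
scene handle 537 [0.4257 0.0218 0.0343] ((421.15899658203125, 20.4970703125), (105.44209289550781, 24.724655151367188), 2.671797513961792)
scene lid 1879 [0.5583 0.0287 0.0148] ((552.6115112304688, 25.269760131835938), (99.27015686035156, 98.3040542602539), 25.565675735473633)
scene rail 396 ((666.7848510742188, -181.84365844726562), (18.34095573425293, 70.09764862060547), 76.87564849853516) 0.06015259560779607
scene rail 365 ((649.0651245117188, -255.56161499023438), (19.384809494018555, 69.79963684082031), 76.54420471191406) 0.060190458425631865
scene stand 761 [ 0.6601 -0.1931  0.0602] ((657.9550170898438, -218.88873291015625), (94.8493423461914, 70.06489562988281), 76.56993103027344)
scene done 2849 [0.6078 0.2753 0.0708] ((601.6917724609375, 274.50946044921875), (99.47261810302734, 98.21157836914062), 8.9434232711792)
scene bareA 196 [ 0.2854 -0.2256  0.0367] ((258.6095886230469, -246.57167053222656), (134.9477996826172, 31.56870460510254), 54.14765930175781)
scene bareB 219 [0.3023 0.1927 0.0358] ((263.91668701171875, 190.88424682617188), (138.75106811523438, 31.527238845825195
[... 432 characters left out ...]
10793
side rail 220 ((648.7702026367188, -255.58120727539062), (20.4542293548584, 71.53604888916016), 77.258056640625) 0.06045103414852376
side stand 466 [ 0.6568 -0.1926  0.0603] ((657.9125366210938, -218.94424438476562), (96.8935546875, 71.6776351928711), 75.9954833984375)
side done 3173 [0.5969 0.2802 0.0711] ((600.0885620117188, 274.34283447265625), (99.25715637207031, 98.55522918701172), 84.78626251220703)
side bareA 236 [ 0.2624 -0.2164  0.0358] ((257.3215026855469, -246.73631286621094), (134.68637084960938, 31.737606048583984), 54.06045913696289)
side bareB 380 [0.2676 0.2059 0.0353] ((263.43756103515625, 190.47079467773438), (134.92160034179688, 32.14449691772461), 22.02516746520996)
```

View pics/crop1.png

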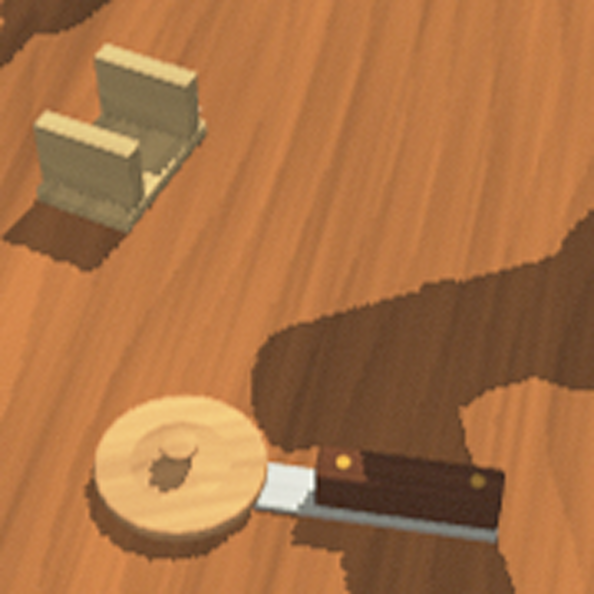

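The crop shows the empty stand at upper left and the meant paddle with its lid below it. The paddle's handle is 105 mm long against about 135 mm for the look-alikes, so it is confirmed. Measured poses:

| Thing | Position (m) | Yaw |
|---|---|---|
| Paddle origin | (0.433, 0.021) | 2.8° |
| Lid | (0.552, 0.025) | – |
| Stand | (0.658, -0.219) | -13.5° |

Now I'll move above the handle.

Request:
apply_moves --targets '[[[0.087,-0.0209,0.0255,0,0],[0.087,-0.0418,0.051,0,0],[0.087,-0.0627,0.0765,0,0],[0.087,-0.0836,0.102,0,0],[0.087,-0.1045,0.1275,0,0]]]'

```text
time_s: 0.52
tool_pos: [0.2543, -0.4385, 0.2159]
tcp_rot: [[-0.95, -0.311, -0.001], [-0.311, 0.95, 0.001], [0.0, 0.001, -1.0]]
wrist_force: [0.7, 0.5, -0.2]
width: 0.0868
```

Request:
apply_moves --targets '[[[0.087,-0.0209,0.0255,0,0],[0.087,-0.0418,0.051,0,0],[0.087,-0.0627,0.0765,0,0],[0.087,-0.0836,0.102,0,0],[0.087,-0.1045,0.1275,0,0]]]'

```text
time_s: 0.93
tool_pos: [0.3138, -0.2848, 0.2162]
tcp_rot: [[-0.95, -0.311, -0.0], [-0.311, 0.95, 0.0], [0.0, 0.0, -1.0]]
wrist_force: [1.7, -0.1, -0.1]
width: 0.0872
```

Request:
apply_moves --targets '[[[0.087,-0.0209,0.0255,0,0],[0.087,-0.0418,0.051,0,0],[0.087,-0.0627,0.0765,0,0],[0.087,-0.0836,0.102,0,0],[0.087,-0.1045,0.1275,0,0]]]'

```text
time_s: 1.35
tool_pos: [0.3733, -0.1311, 0.2164]
tcp_rot: [[-0.95, -0.312, 0.0], [-0.312, 0.95, 0.0], [-0.0, 0.0, -1.0]]
wrist_force: [0.7, -0.3, 0.4]
width: 0.0871
```

Request:
apply_moves --targets '[[[0.087,-0.03,0.036,0,0.07],[0.087,-0.06,0.072,0,0.14],[0.087,-0.085,0.103,0,0.21],[0.087,-0.1046,0.1269,0,0.267],[0.087,-0.1046,0.1269,0,0.267]]]'

```text
time_s: 1.77
tool_pos: [0.4357, 0.0253, 0.2164]
tcp_rot: [[-0.999, -0.054, 0.002], [-0.054, 0.999, 0.001], [-0.002, 0.001, -1.0]]
wrist_force: [0.7, -0.3, 0.1]
width: 0.087
```

```bash
cat >> h.py <<'E'
def wcloud(d,s):
    v,u=np.mgrid[0:480,0:640]; K=d["mtx"]; z=d["z_map"].astype(float)
    a=(u-K[0,2])/K[0,0]; b=(v-K[1,2])/K[1,1]; th=np.hypot(a,b); k=np.where(th>1e-9,np.tan(np.minimum(th,1.4))/np.maximum(th,1e-9),1)
    P=np.stack([a*k*z,-b*k*z,-z],-1); M=d["mount"]; P=P@M[:3,:3].T+M[:3,3]
    W=P@s["tcp_rot"].T+s["tool_pos"]; W[(z<=0)|(th>1.3)]=np.nan; return W
E
python3 - <<'E'
from h import *
from plant import status,optics
s=status.state(); d=optics.snapshot("wrist"); cv2.imwrite("pics/w1.png",d["image"][:,:,::-1])
print(s["tool_pos"],np.round(s["qd"],3),status.state()["tool_pos"])
W=wcloud(d,s).reshape(-1,3)
m=W[(abs(W[:,0]-.42)<.075)&(abs(W[:,1]-.02)<.03)&(abs(W[:,2]-.034)<.006)]
print(len(m),np.median(m,0),cv2.minAreaRect(m[:,:2].astype(np.float32)*1000))
m=W[(abs(W[:,0]-.55)<.07)&(abs(W[:,1]-.025)<.07)&(abs(W[:,2]-.014)<.004)]
print(len(m),np.median(m,0) if len(m) else 0, cv2.minAreaRect(m[:,:2].astype(np.float32)*1000) if len(m) else 0)
E
```

```text
[0.43573252 0.02533571 0.21636877] [-0.074 -0.033 -0.051 -0.002 -0.042  0.145] [0.43412431 0.02316224 0.21602357]
2651 [0.41710119 0.01972676 0.03353927] ((419.9077453613281, 19.573476791381836), (104.28438568115234, 24.74898338317871), 2.497828722000122)
4827 [0.54331569 0.02443183 0.01394596] ((547.0296020507812, 24.36759376525879), (90.69168853759766, 98.45183563232422), 2.463557243347168)
```

View pics/w1.png

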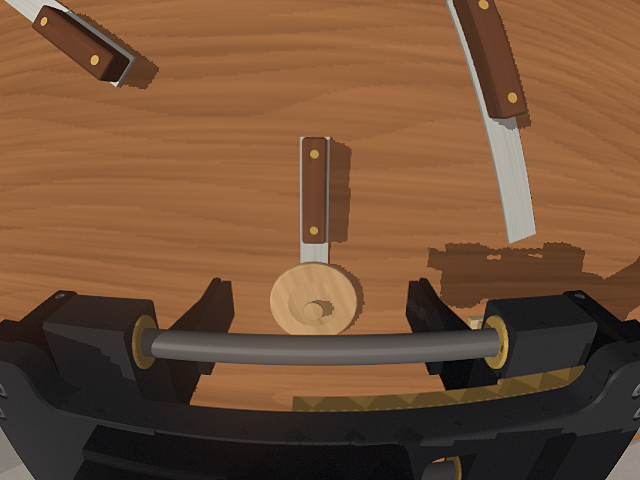

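Wrist view: the handle stands upright at (314,190), aligned with the jaws, and the lid is at (313,300) just ahead of it. The handle pose agrees with the outer cameras within 1 mm. Descending.

Request:
apply_moves --targets '[[[0.087,0,0,0.03,-0.004],[0.087,0,0,0.06,-0.004],[0.087,0,0,0.09,-0.004],[0.087,0,0,0.12,-0.004],[0.087,0,0,0.14,-0.004]]]'

```text
time_s: 2.23
tool_pos: [0.4311, 0.0189, 0.074]
tcp_rot: [[-0.999, -0.052, -0.004], [-0.052, 0.999, -0.001], [0.004, -0.001, -1.0]]
wrist_force: [0.5, -1.1, -1.0]
width: 0.087
```

Request:
apply_moves --targets '[[[0.087,0,0,0.015,0],[0.087,0,0,0.03,0],[0.087,0,0,0.042,0],[0.087,0,0,0.052,0],[0.087,0,0,0.052,0]]]'

```text
time_s: 2.65
tool_pos: [0.4313, 0.0189, 0.0227]
tcp_rot: [[-0.999, -0.052, -0.005], [-0.052, 0.999, -0.002], [0.005, -0.002, -1.0]]
wrist_force: [-0.2, -0.6, 0.2]
width: 0.0869
```

Request:
apply_moves --targets '[[[0.087,0,0,0,0],[0.087,0,0,0,0],[0.087,0,0,0,0],[0.087,0,0,0,0],[0.087,0,0,0,0]]]'

```text
time_s: 3.07
tool_pos: [0.4336, 0.0205, 0.025]
tcp_rot: [[-0.999, -0.054, 0.001], [-0.054, 0.999, 0.001], [-0.001, 0.0, -1.0]]
wrist_force: [0.6, 0.6, -0.1]
width: 0.087
```

Request:
apply_moves --targets '[[[0.087,0,0,0.002,0.006],[0.087,0,0,0.004,0.006],[0.06,0,0,0.004,0.006],[0.04,0,0,0.004,0.006],[0.03,0,0,0.004,0.006]]]'

```text
time_s: 3.48
tool_pos: [0.4333, 0.0204, 0.0204]
tcp_rot: [[-0.999, -0.048, -0.0], [-0.048, 0.999, -0.0], [0.0, -0.0, -1.0]]
wrist_force: [-0.2, 0.5, -0.7]
width: 0.0738
```

Request:
apply_moves --targets '[[[0.027,0,0,0,0],[0.025,0,0,0,0],[0.023,0,0,0,0],[0.02,0,0,0,0],[0.015,0,0,0,0]]]'

```text
time_s: 3.9
tool_pos: [0.4334, 0.0204, 0.0205]
tcp_rot: [[-0.999, -0.048, 0.0], [-0.048, 0.999, 0.0], [-0.0, 0.0, -1.0]]
wrist_force: [0.1, -0.4, 0.1]
width: 0.0417
```

Request:
apply_moves --targets '[[[0.01,0,0,0,0],[0.01,0,0,0,0],[0.01,0,0,0,0],[0.01,0,0,0,0],[0.01,0,0,0,0]]]'

```text
time_s: 4.32
tool_pos: [0.4333, 0.0203, 0.0205]
tcp_rot: [[-0.999, -0.048, -0.0], [-0.048, 0.999, -0.0], [0.0, -0.0, -1.0]]
wrist_force: [-0.6, -1.1, -0.1]
width: 0.0235
```

Request:
apply_moves --targets '[[[0.01,0,0,-0.001,0],[0.01,0,0,-0.003,0],[0.01,0,0,-0.006,0],[0.01,0,0,-0.009,0],[0.01,0,0,-0.012,0]]]'

```text
time_s: 4.73
tool_pos: [0.4332, 0.0204, 0.0327]
tcp_rot: [[-0.999, -0.048, -0.0], [-0.048, 0.999, -0.0], [0.0, -0.0, -1.0]]
wrist_force: [-1.0, 0.1, -1.4]
width: 0.0238
```

Request:
apply_moves --targets '[[[0.01,0,0,-0.004,0],[0.01,0,0,-0.007,0],[0.01,0,0,-0.009,0],[0.01,0,0,-0.01,0],[0.01,0,0,-0.01,0]]]'

```text
time_s: 5.15
tool_pos: [0.4335, 0.0205, 0.0427]
tcp_rot: [[-0.999, -0.048, 0.001], [-0.048, 0.999, 0.0], [-0.001, 0.0, -1.0]]
wrist_force: [-0.1, 0.9, -3.2]
width: 0.0236
```

```bash
cat > lookp.py <<'E'
from h import *
from plant import status,optics
import sys
def box(n,W,x,y,R,z0,z1):
    m=W[(np.hypot(W[:,0]-x,W[:,1]-y)<R)&(W[:,2]>z0)&(W[:,2]<z1)]
    if len(m)<10: print(n,"none");return
    A=np.c_[m[:,:2]-[x,y],np.ones(len(m))]; p=np.linalg.lstsq(A,m[:,2],rcond=None)[0]
    b=cv2.minAreaRect(m[:,:2].astype(np.float32)*1000); print(n,len(m),"zmed %.4f slope %.3f %.3f"%(np.median(m[:,2]),p[0],p[1]),np.round(b[0],1),np.round(b[1],1),round(b[2],2))
E
python3 - <<'E'
from lookp import *
s=status.state(); print(s["tool_pos"],s["wrist_force"],s["width"],s["ft_torque"])
for n in("scene","side"):
    d=optics.snapshot(n); cv2.imwrite(f"pics/{n}1.png",d["image"][:,:,::-1]); W=cloud(d).reshape(-1,3)
    box("lid "+n,W,.553,.025,.06,.028,.044)
E
```

```text
[0.43345562 0.02049081 0.04273536] [-0.13322024  0.89389351 -3.22942712] 0.023642383098192554 [-0.0408419   0.10529905 -0.00666934]
lid scene 1971 zmed 0.0363 slope -0.016 -0.015 [552.1  26.1] [100.2  98.2] 41.1
lid side 1803 zmed 0.0364 slope -0.002 -0.024 [551.1  25.3] [ 98.7 100.3] 40.23
```

View pics/side1.png

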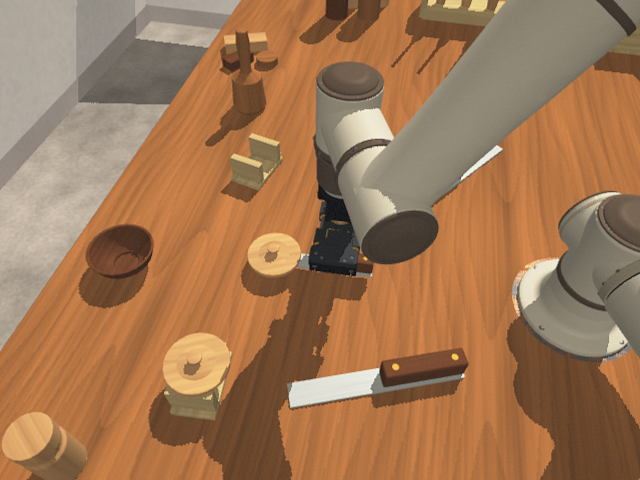

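The side view shows the handle gripped, the lid level at (273,255), and nothing else disturbed. The lid's top has risen 22 mm with no tilt, so I'll carry it on gently.

Request:
apply_moves --targets '[[[0.01,0,0,-0.003,0],[0.01,0,0,-0.008,0],[0.01,0,0,-0.015,0],[0.01,0,0,-0.023,0],[0.01,0,0,-0.031,0]]]'

```text
time_s: 5.67
tool_pos: [0.4335, 0.0205, 0.0744]
tcp_rot: [[-0.999, -0.048, 0.0], [-0.048, 0.999, 0.0], [-0.0, 0.0, -1.0]]
wrist_force: [-0.0, 0.8, -1.7]
width: 0.0235
```

Request:
apply_moves --targets '[[[0.01,0,0,-0.008,0],[0.01,0,0,-0.016,0],[0.01,0,0,-0.023,0],[0.01,0,0,-0.029,0],[0.01,0,0,-0.032,0]]]'

```text
time_s: 6.08
tool_pos: [0.4338, 0.0206, 0.1066]
tcp_rot: [[-0.999, -0.048, 0.002], [-0.048, 0.999, 0.001], [-0.002, 0.001, -1.0]]
wrist_force: [0.2, -0.0, -2.6]
width: 0.0239
```

Request:
apply_moves --targets '[[[0.01,-0.0008,-0.0018,0,0],[0.01,-0.0029,-0.0064,0,0],[0.01,-0.0063,-0.0136,0,0],[0.01,-0.0108,-0.0236,0,0],[0.01,-0.0167,-0.0364,0,0]]]'

```text
time_s: 6.5
tool_pos: [0.4517, -0.0159, 0.1049]
tcp_rot: [[-0.999, -0.048, -0.001], [-0.048, 0.999, -0.0], [0.001, -0.0, -1.0]]
wrist_force: [-0.4, 0.1, -2.3]
width: 0.0237
```

Request:
apply_moves --targets '[[[0.01,-0.0063,-0.0136,0,0],[0.01,-0.0125,-0.0273,0,0],[0.01,-0.0188,-0.0409,0,0],[0.01,-0.025,-0.0545,0,0],[0.01,-0.0313,-0.0682,0,0]]]'

```text
time_s: 6.92
tool_pos: [0.4863, -0.0832, 0.1047]
tcp_rot: [[-0.999, -0.047, -0.002], [-0.047, 0.999, -0.0], [0.002, -0.0, -1.0]]
wrist_force: [0.1, -0.5, -2.1]
width: 0.0238
```

Request:
apply_moves --targets '[[[0.01,-0.0063,-0.0136,0,0],[0.01,-0.0125,-0.0273,0,0],[0.01,-0.0188,-0.0409,0,0],[0.01,-0.025,-0.0545,0,0],[0.01,-0.0313,-0.0682,0,0]]]'

```text
time_s: 7.33
tool_pos: [0.5207, -0.1499, 0.1045]
tcp_rot: [[-0.999, -0.047, -0.002], [-0.047, 0.999, 0.0], [0.002, 0.0, -1.0]]
wrist_force: [0.7, -0.0, -1.8]
width: 0.0233
```

Request:
apply_moves --targets '[[[0.01,-0.0058,-0.0127,0,0],[0.01,-0.0108,-0.0236,0,0],[0.01,-0.015,-0.0327,0,0],[0.01,-0.0179,-0.0391,0,0],[0.01,-0.0192,-0.0418,0,0]]]'

```text
time_s: 7.75
tool_pos: [0.5423, -0.1902, 0.1052]
tcp_rot: [[-0.999, -0.047, -0.0], [-0.047, 0.999, -0.0], [0.0, -0.0, -1.0]]
wrist_force: [-1.0, 0.3, -2.5]
width: 0.0233
```

Request:
apply_moves --targets '[[[0.01,0,0,0,0.015],[0.01,0,0,0,0.045],[0.01,0,0,0,0.08],[0.01,0,0,0,0.115],[0.01,0,0,0,0.15]]]'

```text
time_s: 8.17
tool_pos: [0.5416, -0.1886, 0.1055]
tcp_rot: [[-0.995, 0.104, -0.0], [0.104, 0.995, 0.0], [0.0, 0.0, -1.0]]
wrist_force: [0.1, -1.0, -2.2]
width: 0.0237
```

Request:
apply_moves --targets '[[[0.01,0,0,0,0.035],[0.01,0,0,0,0.07],[0.01,0,0,0,0.1],[0.01,0,0,0,0.123],[0.01,0,0,0,0.134]]]'

```text
time_s: 8.58
tool_pos: [0.5418, -0.1887, 0.1056]
tcp_rot: [[-0.972, 0.235, -0.0], [0.235, 0.972, 0.0], [0.0, 0.0, -1.0]]
wrist_force: [0.6, -0.8, -1.7]
width: 0.0236
```

Request:
apply_moves --targets '[[[0.01,0,0,0,0],[0.01,0,0,0,0],[0.01,0,0,0,0],[0.01,0,0,0,0],[0.01,0,0,0,0]]]'

```text
time_s: 9.0
tool_pos: [0.542, -0.1892, 0.1054]
tcp_rot: [[-0.972, 0.234, -0.0], [0.234, 0.972, 0.0], [0.0, -0.0, -1.0]]
wrist_force: [-0.4, 0.1, -1.6]
width: 0.0235
```

```bash
python3 - <<'E'
from lookp import *
s=status.state(); print(s["tool_pos"],s["tcp_rot"].round(4).tolist(),s["width"])
for n in("scene","side"):
    d=optics.snapshot(n); cv2.imwrite(f"pics/{n}2.png",d["image"][:,:,::-1]); W=cloud(d).reshape(-1,3)
    box("lid "+n,W,.658,-.219,.065,.09,.107)
    box("rails "+n,W,.658,-.219,.08,.055,.066)
s=status.state(); d=optics.snapshot("wrist"); W=wcloud(d,s).reshape(-1,3); box("lid wrist",W,.658,-.219,.065,.09,.107); box("rails wrist",W,.658,-.219,.08,.055,.066)
a=cv2.imread("pics/scene2.png")[160:440,60:440]; cv2.imwrite("pics/c2.png",cv2.resize(a,None,fx=2,fy=2))
E
```

```text
[ 0.54195018 -0.18921899  0.10543683] [[-0.9723, 0.2339, -0.0001], [0.2339, 0.9723, 0.0], [0.0001, -0.0, -1.0]] 0.023493679798125958
lid scene 2198 zmed 0.0988 slope -0.012 -0.021 [ 655.  -213.6] [100.  104.1] 35.16
rails scene 385 zmed 0.0602 slope -0.015 -0.050 [ 657.7 -218.2] [93.5 69.8] 75.83
lid side 987 zmed 0.0990 slope 0.010 -0.033 [ 657.3 -208.9] [ 85.7 109.8] 49.01
rails side 233 zmed 0.0605 slope -0.030 -0.120 [ 666.9 -182.7] [19.2 70.9] 76.43
lid wrist 1116 zmed 0.0964 slope 0.263 -0.077 [ 612.1 -205.5] [56.4  9.9] 74.74
rails wrist 55 zmed 0.0598 slope -0.144 0.076 [ 637.5 -212.3] [65.6 11.2] 77.23
```

View pics/c2.png

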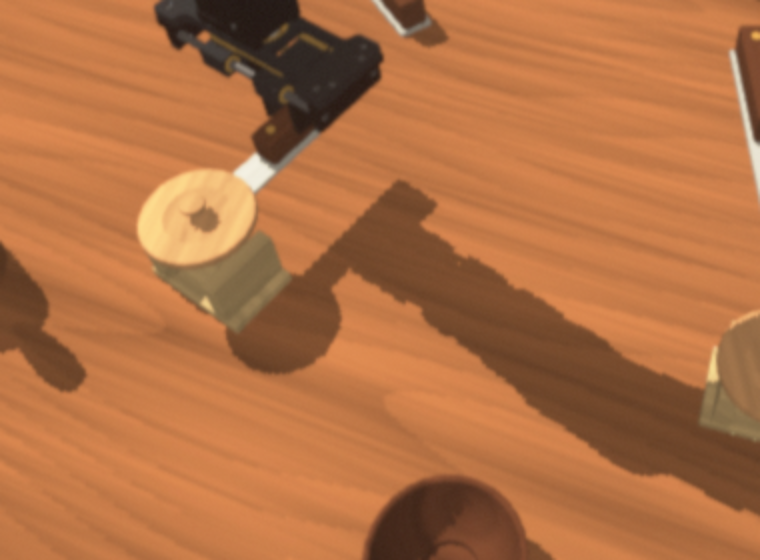

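The crop shows the lid level over the stand at (197,217), with both rails below it. The lid fit was contaminated by gripper pixels, so I'll refit with a colour mask.

```bash
cat >> lookp.py <<'E'
def lidfit(n,d,x,y,z0,z1,R=.058):
    hsv=cv2.cvtColor(d["image"],cv2.COLOR_RGB2HSV); W=cloud(d)
    m=((hsv[...,2]>140)&(hsv[...,1]>60)&(np.hypot(W[...,0]-x,W[...,1]-y)<R)&(W[...,2]>z0)&(W[...,2]<z1)).astype(np.uint8)
    m=cv2.morphologyEx(m,cv2.MORPH_OPEN,np.ones((3,3)))
    c=max(cv2.findContours(m,0,1)[0],key=cv2.contourArea)[:,0]; P=W[c[:,1],c[:,0]]; P=P[np.isfinite(P[:,0])]
    A=np.c_[2*P[:,:2],np.ones(len(P))]; 
    for _ in range(3):
        q=np.linalg.lstsq(A,(P[:,:2]**2).sum(1),rcond=None)[0]; r_=np.sqrt(q[2]+q[0]**2+q[1]**2); e=abs(np.hypot(P[:,0]-q[0],P[:,1]-q[1])-r_); k=e<.003; A,P=A[k],P[k]
    print(n,"lid circle",q[:2].round(4),"R",r_.round(4),len(P),"zmed",np.median(W[m>0][:,2]).round(4))
E
python3 - <<'E'
from lookp import *
print(status.state()["tool_pos"])
for n in("scene","side"): lidfit(n,optics.snapshot(n),.657,-.2173,.093,.104)
E
```

```text
[ 0.54195873 -0.18923348  0.10541339]
scene lid circle [ 0.6566 -0.2163] R 0.0488 154 zmed 0.0988
side lid circle [ 0.663  -0.2119] R 0.0399 23 zmed 0.0989
```

Request:
apply_moves --targets '[[[0.01,-0.0006,-0.0006,0.002,0],[0.01,-0.0012,-0.0012,0.005,0],[0.01,-0.0017,-0.0018,0.009,0],[0.01,-0.0017,-0.0018,0.013,0],[0.01,-0.0017,-0.0018,0.016,0]]]'

```text
time_s: 9.67
tool_pos: [0.5429, -0.1914, 0.0886]
tcp_rot: [[-0.972, 0.234, -0.001], [0.234, 0.972, 0.0], [0.001, -0.0, -1.0]]
wrist_force: [0.7, 0.4, -2.5]
width: 0.0238
```

Request:
apply_moves --targets '[[[0.01,0,0,0.003,0],[0.01,0,0,0.005,0],[0.01,0,0,0.007,0],[0.01,0,0,0.008,0],[0.01,0,0,0.009,0]]]'

```text
time_s: 10.08
tool_pos: [0.5433, -0.1914, 0.0804]
tcp_rot: [[-0.972, 0.234, 0.0], [0.234, 0.972, -0.0], [-0.0, -0.0, -1.0]]
wrist_force: [0.1, 0.2, -3.2]
width: 0.0233
```

```bash
python3 - <<'E'
from lookp import *
print(status.state()["tool_pos"])
for n in("scene","side"): lidfit(n,optics.snapshot(n),.657,-.2183,.067,.082)
E
```

```text
[ 0.54325067 -0.19135421  0.08036916]
scene lid circle [ 0.658  -0.2185] R 0.0488 151 zmed 0.0739
side lid circle [ 0.6606 -0.2165] R 0.0454 50 zmed 0.0738
```

The lid is centred to within 0.5 mm, with 4 mm left to contact. Lowering onto the rails.

Request:
apply_moves --targets '[[[0.01,0,0,0.0012,0],[0.01,0,0,0.0024,0],[0.01,0,0,0.0036,0],[0.01,0,0,0.0048,0],[0.01,0,0,0.006,0]]]'

```text
time_s: 10.6
tool_pos: [0.5434, -0.1914, 0.0745]
tcp_rot: [[-0.972, 0.234, 0.001], [0.234, 0.972, -0.0], [-0.001, 0.0, -1.0]]
wrist_force: [-0.3, 0.5, -2.1]
width: 0.0234
```

Request:
apply_moves --targets '[[[0.01,0,0,0.002,0],[0.01,0,0,0.005,0],[0.01,0,0,0.009,0],[0.01,0,0,0.012,0],[0.01,0,0,0.014,0]]]'

```text
time_s: 11.02
tool_pos: [0.5429, -0.1913, 0.0598]
tcp_rot: [[-0.972, 0.234, -0.001], [0.234, 0.972, 0.0], [0.001, -0.0, -1.0]]
wrist_force: [-0.0, -0.2, -1.6]
width: 0.0231
```

Request:
apply_moves --targets '[[[0.01,0,0,0,0],[0.01,0,0,0,0],[0.01,0,0,0,0],[0.01,0,0,0,0],[0.01,0,0,0,0]]]'

```text
time_s: 11.43
tool_pos: [0.5433, -0.1914, 0.0606]
tcp_rot: [[-0.972, 0.234, 0.0], [0.234, 0.972, -0.0], [-0.0, 0.0, -1.0]]
wrist_force: [-0.7, -1.0, -1.7]
width: 0.0236
```

```bash
python3 - <<'E'
from lookp import *
print(status.state()["tool_pos"])
for n in("scene","side"):
    d=optics.snapshot(n); cv2.imwrite(f"pics/{n}3.png",d["image"][:,:,::-1]);lidfit(n,d,.657,-.2183,.064,.079)
a=cv2.imread("pics/scene3.png")[180:400,80:340]; b=cv2.imread("pics/side3.png")[90:310,180:440]
cv2.imwrite("pics/c3.png",cv2.resize(np.hstack([a,b]),None,fx=1.5,fy=1.5))
E
```

```text
[ 0.54334508 -0.19140067  0.06064719]
scene lid circle [ 0.658  -0.2185] R 0.0487 149 zmed 0.0708
side lid circle [ 0.661  -0.2177] R 0.0454 49 zmed 0.0713
```

View pics/c3.png

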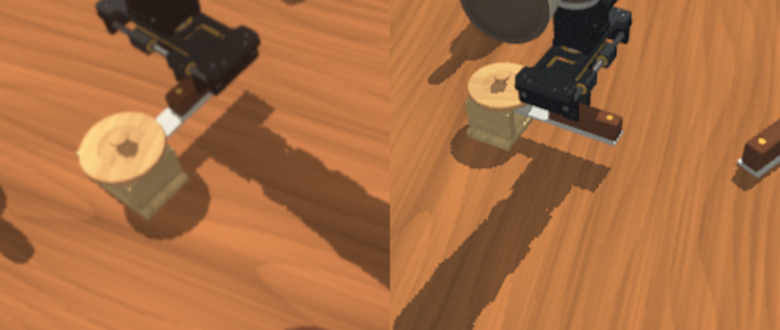

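Both crops show the lid lying flat on both rails at left (123,148) and right (497,88), with the paddle's strip in the slot below. Drawing out backwards.

Request:
apply_moves --targets '[[[0.01,0.004,0,0,0],[0.01,0.01,0,0,0],[0.01,0.018,0,0,0],[0.01,0.027,0,0,0],[0.01,0.036,0,0,0]]]'

```text
time_s: 11.95
tool_pos: [0.5069, -0.1827, 0.0604]
tcp_rot: [[-0.972, 0.234, -0.001], [0.234, 0.972, 0.0], [0.001, 0.0, -1.0]]
wrist_force: [0.1, 0.9, -0.4]
width: 0.0233
```

Request:
apply_moves --targets '[[[0.01,0.01,0,0,0],[0.01,0.02,0,0,0],[0.01,0.03,0,0,0],[0.01,0.04,0,0,0],[0.01,0.05,0,0,0]]]'

```text
time_s: 12.37
tool_pos: [0.4585, -0.171, 0.0605]
tcp_rot: [[-0.972, 0.234, 0.0], [0.234, 0.972, -0.0], [-0.0, 0.0, -1.0]]
wrist_force: [0.1, 0.2, -1.4]
width: 0.0234
```

Request:
apply_moves --targets '[[[0.01,0.01,0,0,0],[0.01,0.02,0,0,0],[0.01,0.03,0,0,0],[0.01,0.038,0,0,0],[0.01,0.044,0,0,0]]]'

```text
time_s: 12.78
tool_pos: [0.4157, -0.1607, 0.0605]
tcp_rot: [[-0.972, 0.234, -0.0], [0.234, 0.972, 0.0], [0.0, 0.0, -1.0]]
wrist_force: [0.9, -0.0, -1.7]
width: 0.0237
```

Request:
apply_moves --targets '[[[0.01,0,0.008,0.003,0],[0.01,0,0.016,0.008,0],[0.01,0,0.024,0.014,0],[0.01,0,0.032,0.02,0],[0.01,0,0.038,0.025,0]]]'

```text
time_s: 13.2
tool_pos: [0.4261, -0.1229, 0.0345]
tcp_rot: [[-0.972, 0.233, -0.001], [0.233, 0.972, -0.0], [0.001, -0.0, -1.0]]
wrist_force: [-0.9, 0.5, -1.1]
width: 0.0233
```

Request:
apply_moves --targets '[[[0.01,0,0,0.004,0],[0.01,0,0,0.007,0],[0.01,0,0,0.009,0],[0.01,0,0,0.01,0],[0.01,0,0,0.01,0]]]'

```text
time_s: 13.62
tool_pos: [0.4255, -0.1242, 0.0252]
tcp_rot: [[-0.972, 0.234, -0.0], [0.234, 0.972, -0.0], [0.0, -0.0, -1.0]]
wrist_force: [0.2, 0.1, -2.7]
width: 0.0235
```

Request:
apply_moves --targets '[[[0.01,0,0,0,0],[0.01,0,0,0,0],[0.01,0,0,0,0],[0.01,0,0,0,0],[0.01,0,0,0,0]]]'

```text
time_s: 14.03
tool_pos: [0.4258, -0.1241, 0.0256]
tcp_rot: [[-0.972, 0.234, 0.0], [0.234, 0.972, 0.0], [-0.0, 0.0, -1.0]]
wrist_force: [0.6, 0.3, -1.2]
width: 0.0233
```

Lower 4.8 mm further, then release slowly, then rise.

Request:
apply_moves --targets '[[[0.01,0,0,0.0015,0],[0.01,0,0,0.003,0],[0.01,0,0,0.004,0],[0.01,0,0,0.0048,0],[0.01,0,0,0.0048,0]]]'

```text
time_s: 14.45
tool_pos: [0.4256, -0.124, 0.0205]
tcp_rot: [[-0.972, 0.234, -0.0], [0.234, 0.972, -0.0], [0.0, -0.0, -1.0]]
wrist_force: [0.4, -0.4, -1.4]
width: 0.0233
```

Request:
apply_moves --targets '[[[0.01,0,0,0,0],[0.026,0,0,0,0],[0.035,0,0,0,0],[0.05,0,0,0,0],[0.07,0,0,0,0]]]'

```text
time_s: 14.87
tool_pos: [0.4259, -0.124, 0.0208]
tcp_rot: [[-0.972, 0.234, 0.001], [0.234, 0.972, 0.0], [-0.001, 0.0, -1.0]]
wrist_force: [1.5, 0.4, 0.5]
width: 0.0388
```

Request:
apply_moves --targets '[[[0.07,0,0,0,0],[0.07,0,0,0,0],[0.07,0,0,0,0],[0.07,0,0,0,0],[0.07,0,0,0,0]]]'

```text
time_s: 15.28
tool_pos: [0.4257, -0.124, 0.0207]
tcp_rot: [[-0.972, 0.234, 0.0], [0.234, 0.972, 0.0], [-0.0, 0.0, -1.0]]
wrist_force: [-0.3, 0.8, 0.4]
width: 0.0674
```

Request:
apply_moves --targets '[[[0.07,0,0,-0.005,0],[0.07,0,0,-0.015,0],[0.07,0,0,-0.03,0],[0.07,0,0,-0.05,0],[0.07,0,0,-0.075,0]]]'

```text
time_s: 15.7
tool_pos: [0.4246, -0.124, 0.0958]
tcp_rot: [[-0.972, 0.234, -0.003], [0.234, 0.972, -0.0], [0.003, -0.001, -1.0]]
wrist_force: [0.6, 1.0, -0.8]
width: 0.07
```

Request:
apply_moves --targets '[[[0.07,0,0,-0.03,0],[0.07,0,0,-0.06,0],[0.07,0,0,-0.085,0],[0.07,0,0,-0.1,0],[0.07,0,0,-0.1,0]]]'

```text
time_s: 16.12
tool_pos: [0.4279, -0.1242, 0.1998]
tcp_rot: [[-0.972, 0.233, 0.009], [0.233, 0.972, -0.0], [-0.009, 0.002, -1.0]]
wrist_force: [0.8, 0.2, 0.6]
width: 0.0698
```

Request:
apply_moves --targets '[[[0.07,0,0.03,0,0],[0.07,0,0.06,0,0],[0.07,0,0.09,0,0],[0.07,0,0.11,0,0],[0.07,0,0.11,0,0]]]'

```text
time_s: 16.53
tool_pos: [0.4519, -0.0146, 0.195]
tcp_rot: [[-0.973, 0.231, -0.001], [0.231, 0.973, 0.0], [0.001, 0.0, -1.0]]
wrist_force: [-1.3, 0.5, 1.0]
width: 0.0701
```

```bash
python3 - <<'E'
from lookp import *
s=status.state(); print(s["tool_pos"],s["wrist_force"])
for n in("scene","side"):
    d=optics.snapshot(n); cv2.imwrite(f"pics/{n}4.png",d["image"][:,:,::-1]);lidfit(n,d,.658,-.2189,.064,.079); lidfit(n+" done",d,.601,.2744,.064,.079)
    W=cloud(d).reshape(-1,3); box("handle",W,.413,-.121,.075,.027,.042); box("strip",W,.54,-.152,.04,.0025,.009); box("lid tilt",W,.658,-.2189,.045,.067,.074)
a=cv2.imread("pics/scene4.png")[130:390,60:450]; b=cv2.imread("pics/side4.png")[90:350,180:570]
cv2.imwrite("pics/c4.png",np.hstack([a,b]))
E
```

```text
[ 0.45185582 -0.01460163  0.19502096] [-1.25679227  0.51730663  0.9621408 ]
scene lid circle [ 0.658  -0.2185] R 0.0487 147 zmed 0.0708
scene done lid circle [0.6071 0.2739] R 0.043 18 zmed 0.0708
handle 512 zmed 0.0342 slope -0.026 -0.085 [ 413.3 -118.9] [ 26.2 105.7] 75.37
strip 509 zmed 0.0046 slope 0.001 0.004 [ 539.5 -150.6] [78.6 73.3] 18.51
lid tilt 1535 zmed 0.0710 slope -0.002 0.001 [ 658.  -218.7] [88.3 89.4] 14.41
side lid circle [ 0.6575 -0.2192] R 0.0484 110 zmed 0.0712
side done lid circle [0.5661 0.2613] R 0.0065 8 zmed 0.071
handle 567 zmed 0.0346 slope -0.028 -0.123 [ 412.9 -120.3] [ 27.1 105.2] 76.83
strip 424 zmed 0.0049 slope -0.005 -0.007 [ 541.  -151.1] [71.5 78.6] 49.63
lid tilt 774 zmed 0.0714 slope -0.002 -0.002 [ 657.9 -218.7] [89.3 86.8] 44.78
```

View pics/c4.png

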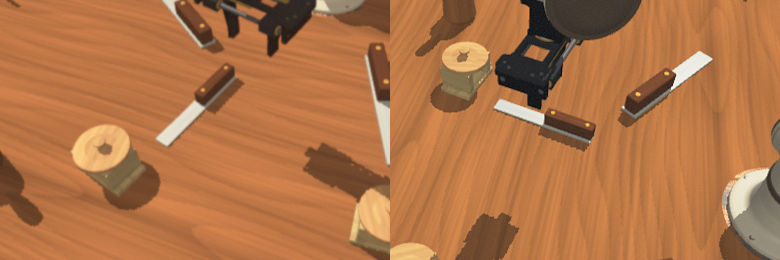

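The crops show the lid flat on its stand, the paddle lying flat on open bench, and the gripper clear of everything. Handing in.

```bash
python3 - <<'E'
from lookp import *
from plant import r
d=optics.snapshot("scene"); W=cloud(d).reshape(-1,3); box("done",W,.6,.2744,.06,.064,.078)
r.finish_job(); print(status.state()["time_s"])
E
```

```text
done 2851 zmed 0.0707 slope -0.008 0.000 [601.6 274.8] [99.  98.4] 82.19
the job is handed in; nothing more can be done
the job is handed in; nothing more can be done
```

The wet lid now lies flat and centred across both rails of the empty stand. The paddle lies flat on the open bench, and the job was handed in at about 17 s, well under the 51 s limit. I gripped the smallest paddle by its handle, carried the lid level, lowered the strip between the rails, drew it out backwards and set it down.

Last checks:
- **Wet lid:** its centre measured (0.658, -0.2185) to (0.6575, -0.219), against the stand centre at (0.658, -0.219). Tilt was about 0.1° and its top was 71 mm above the bench, as expected.
- **Paddle:** it lies flat, with the handle top at 34 mm and the strip at 4–5 mm above the bench. The gripper was clear of everything.
- **Other lid:** its centre is unchanged within 0.3 mm.
- **Checks that failed or disagreed:** my colour-mask circle fit on the other lid was unusable in both cameras, so that figure comes from depth readings instead. While the gripper partly hid the wet lid, the side camera's fit was also poor, so the scene camera guided the centring.

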